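# Put the pot-engraving wheel into gear

## Robot

A 6-joint arm with a two-finger parallel gripper is mounted at the origin on the work surface. World frame = base frame: x ahead of the robot, y to its left, z up, the work surface at z = 0. Lengths are in m, angles in degrees, forces in N, time in s.
With the tool pointing down it reaches from about 0.35 to 0.875 m from the base axis. Payload 4.2 kg.
Tool frame: the origin (TCP) lies midway between the tips of the shut fingers; the grasp point (between the pads) lies 19 mm behind it; z points along the fingers, y is the line along which they close (so a half turn about z gives the same grasp; the last joint's range is limited). The gripper opens to 87 mm and grips with 3 to 60 N. Pads are 19 mm wide; open, the fingers measure 117 mm over their backs; the gripper's body (75 mm by 190 mm) begins 51 mm behind the grasp point.
Start: joints at [-52.792, 22.042, 0.453, 0, -68.411, -14.817], TCP at [0.238, -0.578, 0.223] pointing down, gripper open.
Joint ranges: [-179.83, 179.83], [-69.29, 118.12], [-61.27, 80.66], [-181.25, 117.63], [-171.15, -9.14], [-177.46, 177.46]. Speed limits (degrees/s): [159.86, 159.86, 180, 180, 180, 180].

## Interface

Orientations are given as a 3x3 rotation matrix whose columns are the frame's x, y, z axes.
In Python, from station import r, cams gives the robot as it stands.
- The arm moves only by the tool play_rows, never from a script. Its argument "commands" is text: rows parted by semicolons, each of 6 numbers parted by spaces: the shift along the world's x, y, z normalised to -1 to 1, where 1 is 30 mm, then the turn, a rotation vector about the world's x, y, z normalised to -1 to 1, where 1 is 0.15 rad. A call has 1 to 20 rows; each row shifts and turns the commanded pose from where the row before left it; what a row does not reach is not made up. A row lasts 1/10 s, in which the tool goes at most 50 mm and 8.59 degrees, less where a joint would pass 70% of its speed; a pose out of reach is approached as far as the arm can. A call with a number of a shift or a turn outside -1 to 1 is refused whole. A call with a gripper value outside its range is refused whole. "grip" is the finger opening in mm, from 0 to 87, set as the call begins (left out, the last holds). The fingers move at their own pace and stop on an object; the grip force is fixed at half the most. Time passes only in rows, so rows that do not move let the fingers close. It gives the time, the measured TCP pose, the force, the opening and the grip force at its end, in the units of the state.
- r.sense(): the state, without advancing time (a new reading comes with each control period).
- cams.capture(name): name is "side" or "top"; returns (picture, depth): 480x640x3 uint8, blue, green, red; 480x640 float32, m along the optical axis (not along the pixel's ray), 0 where there is no reading.
- cams.camera_info(name): a dict with "mtx" (3x3 intrinsics, pixels), "R" (3x3) and "t" (3): a world point X has camera coordinates R X + t. Camera axes: x right, y down, z forward; pixel columns grow to the right and rows downward; lengths in m; the calibration is good to about 2 mm. A picture is of the moment at which its call begins. camera_info takes no time and is no camera call.
- r.finish_job(): hands the job in; it is judged then, once.
The state is a dict: "time_s": time; "joints": joint angles; "joint_velocities": joint speeds; "effort": joint torques, N m; "tcp_pos": TCP position; "ee_rot": TCP orientation; "wrist_force": force on the tool from outside, world axes, zero at the start; "moment": the same for the moment, N m; "gripper_width": opening from 0.0 (shut) to 1.0 (fully open); "gripper_force": force on a finger pad.
Only numpy, scipy, OpenCV 4.12 (cv2) and the standard library are available. Lean on these libraries where they do the work, as an engineer would, in place of code of your own. Each camera call takes 0.05 s, during which the arm holds its last target. There are 200 camera calls.

## Task

Put the pot-engraving wheel into its triangle gear: push the gear lever out of the park slot, along the cross channel and fully home in the slot marked with the triangle, then let go and move clear. Push it gently with the fingers, never taking the knob or shaft between them, do not run the lever into a slot with another mark, and leave the pots and the other loose things where they are.

Things in the scene. Friction and masses are not known exactly. Their poses are not given: they have to be found in the camera images.
- gearbox: the engraving wheel's grey drive box, fixed to the table, 170 mm (own x) by 160 (own y), 132.5 high; a 180 mm turntable stands on its left (own +y) side, top 70 mm up, axis at own y = +190. Origin on the table under the gate's middle; own x points away from the robot at yaw 0 (yaw varies up to 0.4 rad), z up.
- gate (a point): middle of the box's top, a light metal gate plate with dark slots 18 mm wide, cut as an H: a cross channel along the box's own y (the shaft travels to y = -36 and +36 mm) and four outer slots, from both its ends towards own +x and -x. A fifth, the park slot, runs from the channel's middle to -x only. In each slot the shaft's axis can go about 29 mm from the channel's middle line.
- knob (a point): centre of the lever's wooden knob (36 mm wide, 44 tall), 215 mm above the lever's pivot, which lies 20 mm above the table under the gate's middle. 235 mm up when upright, about 218 in an outer slot; it moves about twice as far as the shaft does at the gate. The lever stays where it is left; pushing it takes about 3 N at the knob. The shaft below is steel, 12 mm thick.
- neck (a point): point on the axis of the lever's steel shaft, 40 mm below the knob's centre
- shaft_gate (a point): point on the axis of the lever's steel shaft where it passes through the gate plate, 117 mm from the pivot
- shift (a joint): fore-aft lean of the lever, rad: 0 in the cross channel, + towards the gearbox's own +x; about 0.235 in size when fully home in an outer slot. It starts negative, in the park slot.
- select (a joint): sideways lean of the lever, rad: 0 in the middle, + towards the gearbox's own +y (turntable side); about 0.33 in size in line with the outer slots
- mark_triangle: flat black plate, about 32 mm across and 3 thick, in the shape of a solid triangle, on the gate plate just beyond the end of one of the four outer slots (which one changes from run to run). Origin at the middle of its underside, 55 mm fore or aft and 36 mm left or right of the gate's middle.
- mark_ring: flat black plate, about 32 mm across and 3 thick, in the shape of a ring, on the gate plate just beyond the end of one of the four outer slots (which one changes from run to run). Origin at the middle of its underside, 55 mm fore or aft and 36 mm left or right of the gate's middle.
- mark_cross: flat black plate, about 32 mm across and 3 thick, in the shape of a cross with four equal arms, on the gate plate just beyond the end of one of the four outer slots (which one changes from run to run). Origin at the middle of its underside, 55 mm fore or aft and 36 mm left or right of the gate's middle.
- mark_bar: flat black plate, about 32 mm across and 3 thick, in the shape of a plain narrow bar (11 by 33 mm), on the gate plate just beyond the end of one of the four outer slots (which one changes from run to run). Origin at the middle of its underside, 55 mm fore or aft and 36 mm left or right of the gate's middle.
- wheel_pot: black round-bellied pot, 105 mm wide, 115 tall, standing on the turntable of the engraving wheel. Loose; to be left alone. Origin at the middle of its underside.
- seed_pot: small squat black pot, 82 mm wide, 62 tall, on the table to the right of the drive box. Loose; to be left alone. Origin at the middle of its underside.
- lidded_jar: black jar with a knobbed lid (one piece), 76 mm wide, 102 tall, beyond the drive box. Loose; to be left alone. Origin at the middle of its underside.
- black_mug: black mug, 76 mm wide, 90 tall, beyond the drive box to the right. Loose; to be left alone. Origin at the middle of its underside.
- brush: flat wooden-handled paint brush, about 200 mm long, lying on the table between the robot and the drive box. Loose; to be left alone. Origin at the middle of its underside.
- tall_vase: black vase, 120 mm wide, 210 tall, far on the robot's right. Loose; to be left alone. Origin at the middle of its underside.
- bead_bowl: open terracotta bowl, 100 mm wide, 45 tall, far on the robot's left. Loose; to be left alone. Origin at the middle of its underside.

How it is judged:
By the outcome, as a careful person would: the job done as asked, in the order asked, and still so for the second after the job is handed in, with the robot touching nothing.
It also fails if it takes over 64 s, if anything falls off the work surface, if the arm or the gripper's body presses on something with over 40 N, if the wrist force passes 120 N, or if a joint passes its speed limit or range.

## Working session

There is one attempt and no reset: what is moved stays moved. The work goes in short steps, Python scripts to look and compute and a tool call to move; the robot and the scene stay as the last step left them, time stands still between calls to the robot, and variables do not carry over. Pictures are saved under pics/ and viewed, at most 10 in all, crops included, and the job is handed in when it is done.

Besides the shell and the picture viewer there is one more tool, called after "Call:" in YAML: its name, and indented under it one key for each argument. play_rows: Moves the arm, as the interface text tells. Scaled input: -1 to 1 covers 30 mm each way for a shift and 0.15 rad each way for a turn. Its arguments: {"type":"object","properties":{"commands":{"type":"string"},"grip":{"type":"number"}},"required":["commands"]}

```bash
ls; mkdir -p pics; python3 - <<'E'
from station import r,cams
import cv2,numpy as np
for n in ("top","side"):
    p,d=cams.capture(n); cv2.imwrite(f"pics/{n}0.png",p); np.save(f"{n}0.npy",d)
    i=cams.camera_info(n); print(n,i["mtx"].round(1).tolist(),(-i["R"].T@i["t"]).round(3),i["R"].round(3).tolist())
s=r.sense(); print(s["time_s"],s["tcp_pos"],s["ee_rot"],s["wrist_force"])
E
```

```text
pics
top [[447.6, 0.0, 319.6], [0.0, 447.6, 239.8], [0.0, 0.0, 1.0]] [ 0.501 -0.059  1.305] [[0.003, -1.0, -0.025], [-0.997, -0.001, -0.075], [0.075, 0.025, -0.997]]
side [[606.2, 0.0, 332.7], [0.0, 606.2, 232.3], [0.0, 0.0, 1.0]] [1.084 1.335 1.46 ] [[-0.941, 0.339, -0.003], [0.226, 0.62, -0.751], [-0.252, -0.707, -0.66]]
0.1 [ 0.23790325 -0.577368    0.22154725] [[-9.24650180e-01 -3.80816609e-01 -8.68625962e-04]
 [-3.80817583e-01  9.24648422e-01  1.80657132e-03]
 [ 1.15201260e-04  2.00123454e-03 -9.99997991e-01]] [ 0.4233092  -0.25169484  0.50569226]
```

View pics/top0.png

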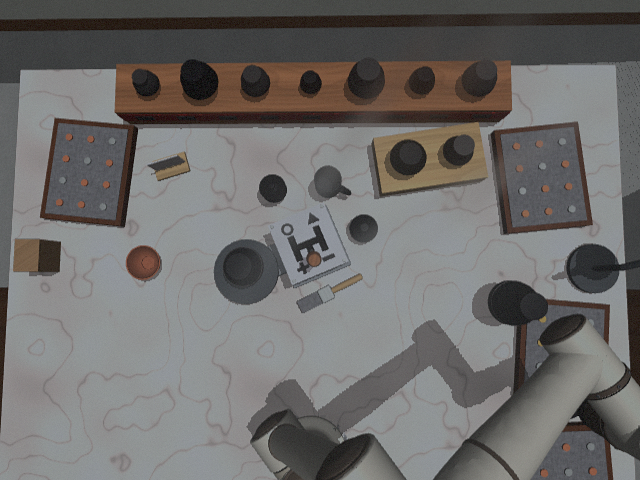

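View pics/side0.png

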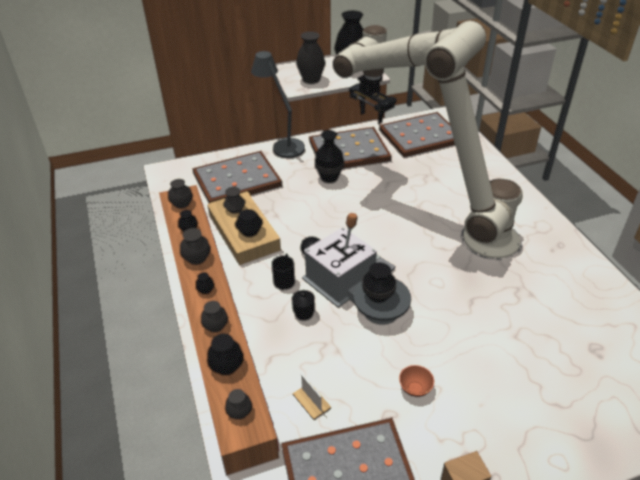

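The top view shows the triangle at about (314,218), which is the far-right slot. The ring is far-left at (288,229), the cross near-left at (302,268), the bar near-right at (327,258) and the knob at (314,259). Next I'll zoom in and measure.

```bash
cat > h.py <<'E'
import numpy as np,cv2
from station import r,cams
def ray(n,u,v,z):
    i=cams.camera_info(n);R,t,K=i["R"],i["t"],i["mtx"];c=-R.T@t
    d=R.T@np.linalg.inv(K)@[u,v,1.]; return c+d*(z-c[2])/d[2]
def proj(n,X):
    i=cams.camera_info(n);p=i["mtx"]@(i["R"]@np.asarray(X)+i["t"]);return p[:2]/p[2]
E
python3 - <<'E'
from h import *
p=cv2.imread("pics/top0.png");d=np.load("top0.npy")
c=p[195:300,250:390]; cv2.imwrite("pics/topz.png",cv2.resize(c,None,fx=5,fy=5,interpolation=cv2.INTER_CUBIC))
# plate: light & depth of z~0.1325
i=cams.camera_info("top");R,t,K=i["R"],i["t"],i["mtx"]
v,u=np.mgrid[0:480,0:640]; P=np.stack([(u-K[0,2])/K[0,0]*d,(v-K[1,2])/K[1,1]*d,d],-1)
W=(P-t)@R
roi=np.zeros(d.shape,bool);roi[195:300,250:390]=1
m=roi&(abs(W[...,2]-.1325)<.012)
n,l,s,ce=cv2.connectedComponentsWithStats(m.astype(np.uint8))
k=1+s[1:,4].argmax(); pts=W[l==k]; rect=cv2.minAreaRect((pts[:,:2]*1000).astype(np.float32)); print("plate",rect,s[k],np.median(pts[:,2]))
hsv=cv2.cvtColor(p,cv2.COLOR_BGR2HSV)
m2=roi&(W[...,2]>.18); print("knob",m2.sum(),W[m2].mean(0),W[m2].max(0),np.argwhere(m2).mean(0))
for nm,uv in dict(tri=(314,218),ring=(288,229),cross=(302,268),bar=(327,258)).items(): print(nm,ray("top",*uv,.136))
E
```

```text
plate ((581.875732421875, 3.130035400390625), (170.52761840820312, 160.51145935058594), 22.802547454833984) [ 268  202   80   83 3223] 0.1325717314832101
knob 264 [ 0.52861007 -0.01506696  0.45940463] [0.55529249 0.14440074 1.30531979] [257.25       309.46590909]
tri [ 0.64677972 -0.01443439  0.136     ]
ring [0.61767817 0.05389071 0.136     ]
cross [0.51538033 0.01642727 0.136     ]
bar [ 0.54161166 -0.04880305  0.136     ]
```

View pics/topz.png

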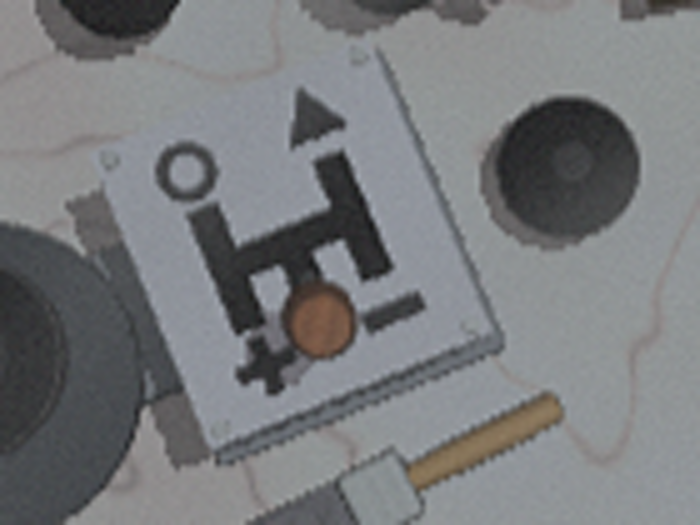

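Call:
play_rows:
  commands: "0 0 0.85 0 0 0;0 0 0.85 0 0 0;0 0 0.85 0 0 0;0 0 0.85 0 0 0"
  grip: 0

```text
time_s: 0.5
tcp_pos: [0.238, -0.5775, 0.325]
ee_rot: [[-0.925, -0.381, -0.0], [-0.381, 0.925, 0.001], [0.0, 0.001, -1.0]]
wrist_force: [0.2, -0.5, -0.0]
gripper_width: 0.721
gripper_force: 0.0
```

Call:
play_rows:
  commands: "0.2 0.45 0 0 0 0;0.4 0.9 0 0 0 0;0.4 0.9 0 0 0 0;0.4 0.9 0 0 0 0;0.4 0.9 0 0 0 0;0.4 0.9 0 0 0 0;0.4 0.9 0 0 0 0;0.4 0.9 0 0 0 0;0.4 0.9 0 0 0 0;0.4 0.9 0 0 0 0;0.4 0.9 0 0 0 0;0.4 0.9 0 0 0 0;0.4 0.9 0 0 0 0;0.4 0.9 0 0 0 0;0.4 0.9 0 0 0 0;0.4 0.9 0 0 0 0;0.4 0.9 0 0 0 0;0.4 0.9 0 0 0 0;0.4 0.9 0 0 0 0;0.3 0.6 0 0 0 0"

```text
time_s: 2.5
tcp_pos: [0.4688, -0.0585, 0.3234]
ee_rot: [[-0.924, -0.382, -0.002], [-0.382, 0.924, 0.0], [0.002, 0.001, -1.0]]
wrist_force: [-0.3, 0.1, 0.3]
gripper_width: 0.003
gripper_force: 0.0
```

```bash
cat >> h.py <<'E'
C=np.array([.582,.003]);a=np.radians(22.4);X=np.array([np.cos(a),np.sin(a)]);Y=np.array([-X[1],X[0]])
own=lambda p:np.round([(np.asarray(p)[:2]-C)@X,(np.asarray(p)[:2]-C)@Y],4)
def st():
    s=r.sense();f=s["wrist_force"];t=s["tcp_pos"]
    print(s["time_s"],"tcp",np.round(t,4),"own",own(t),"F own",np.round([f[:2]@X,f[:2]@Y,f[2]],1),"grip",s["gripper_width"])
def knob(tag=None):
    for n in("top","side"):
        p,_=cams.capture(n);h=cv2.cvtColor(p,cv2.COLOR_BGR2HSV)
        k=proj(n,[*C,.23]);m=cv2.inRange(h,(3,90,60),(18,255,255))
        yy,xx=np.mgrid[0:480,0:640];m[np.hypot(xx-k[0],yy-k[1])>45]=0
        q,l,s,ce=cv2.connectedComponentsWithStats(m)
        for j in range(1,q):
            if s[j,4]>25: print(n,ce[j].round(1),s[j],[own(ray(n,*ce[j],z)).tolist() for z in(.22,.235)])
        if tag:
            x,y=map(int,k);cv2.imwrite(f"pics/{n}{tag}.png",cv2.resize(p[y-60:y+60,x-80:x+80],None,fx=4,fy=4))
E
python3 -c "
from h import *
st();knob()"
```

```text
2.5 tcp [ 0.4688 -0.0585  0.3234] own [-0.1281 -0.0137] F own [-0.3  0.2  0.3] grip 0.0034791711806516964
top [313.8 259.2] [308 252  12  14 122] [[-0.0506, -0.0013], [-0.0512, -0.0017]]
side [351.2 219.7] [347 214  10  13  95] [[-0.0567, -0.0127], [-0.0442, 0.0]]
```

Call:
play_rows:
  commands: "0.44 0.68 0 0 0 0;0 0 -0.98 0 0 0;0 0 -0.98 0 0 0;0 0 -0.98 0 0 0;0 0 -0.98 0 0 0;0 0 0 0 0 0;0.154 0.064 0 0 0 0;0.154 0.064 0 0 0 0;0.154 0.064 0 0 0 0;0.154 0.064 0 0 0 0;0.154 0.064 0 0 0 0;0.154 0.064 0 0 0 0;0.154 0.064 0 0 0 0;0.154 0.064 0 0 0 0;0 0 0 0 0 0"

```text
time_s: 4.1
tcp_pos: [0.5191, -0.0246, 0.2068]
ee_rot: [[-0.925, -0.381, -0.001], [-0.381, 0.925, -0.0], [0.001, 0.0, -1.0]]
wrist_force: [-3.1, -0.7, 2.5]
gripper_width: 0.002
gripper_force: 1.7
```

```bash
python3 -c "
from h import *
st();knob()"
```

```text
4.1 tcp [ 0.5191 -0.0246  0.2068] own [-0.0686 -0.0015] F own [-3.1  0.5  2.5] grip 0.0021117384449991024
side [350.5 219.9] [346 213  10  15 115] [[-0.0546, -0.0137], [-0.0422, -0.0009]]
```

Call:
play_rows:
  commands: "0.154 0.064 0 0 0 0;0.154 0.064 0 0 0 0;0.154 0.064 0 0 0 0;0.154 0.064 0 0 0 0;0.154 0.064 0 0 0 0;0.154 0.064 0 0 0 0;0.154 0.064 0 0 0 0;0.154 0.064 0 0 0 0;0 0 0 0 0 0"

```text
time_s: 5.1
tcp_pos: [0.5569, -0.0089, 0.2068]
ee_rot: [[-0.925, -0.381, 0.0], [-0.381, 0.925, 0.0], [-0.0, -0.0, -1.0]]
wrist_force: [-2.3, -0.5, 2.0]
gripper_width: 0.005
gripper_force: 1.2
```

```bash
python3 -c "
from h import *
st();knob()"
```

```text
5.1 tcp [ 0.5569 -0.0089  0.2068] own [-0.0277 -0.0015] F own [-2.3  0.4  2. ] grip 0.005280040975554506
side [341.3 224.5] [337 218  10  15 113] [[-0.0176, -0.0166], [-0.0057, -0.0039]]
```

Call:
play_rows:
  commands: "0.123 0.051 0 0 0 0;0 0 0 0 0 0;-0.27 -0.11 0 0 0 0;-0.54 -0.22 0 0 0 0;-0.27 -0.11 0 0 0 0;-0.37 0.894 0 0 0 0;-0.37 0.894 0 0 0 0;0.6 0.25 0 0 0 0;0.6 0.25 0 0 0 0;0.6 0.25 0 0 0 0;0 0 0 0 0 0"

```text
time_s: 6.3
tcp_pos: [0.5612, 0.0562, 0.2067]
ee_rot: [[-0.924, -0.381, 0.002], [-0.381, 0.924, 0.0], [-0.002, -0.0, -1.0]]
wrist_force: [-0.8, -0.1, 0.2]
gripper_width: 0.004
gripper_force: 0.0
```

```bash
python3 -c "
from h import *
st();knob('b')"
```

```text
6.3 tcp [0.5612 0.0562 0.2067] own [0.0011 0.0571] F own [-0.8  0.2  0.2] grip 0.003923995403906477
side [339.2 228. ] [336 222   9  11  49] [[-0.0016, -0.0091], [0.0102, 0.0036]]
```

View pics/sideb.png

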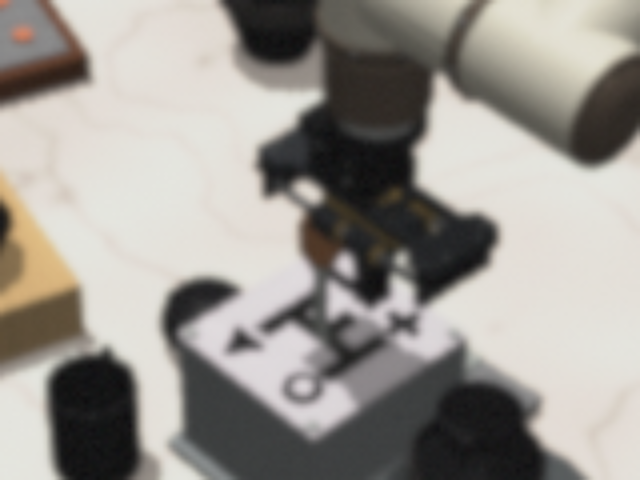

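The side view shows the shaft standing in the cross channel, with the fingers on the knob's left side. Next I push it towards own -y.

Call:
play_rows:
  commands: "0.1 -0.245 0 0 0 0;0.1 -0.245 0 0 0 0;0.064 -0.154 0 0 0 0;0.064 -0.154 0 0 0 0;0.064 -0.154 0 0 0 0;0.064 -0.154 0 0 0 0;0.064 -0.154 0 0 0 0;0.064 -0.154 0 0 0 0;0.064 -0.154 0 0 0 0;0 0 0 0 0 0"

```text
time_s: 7.4
tcp_pos: [0.5789, 0.0075, 0.2068]
ee_rot: [[-0.925, -0.38, -0.0], [-0.38, 0.925, -0.0], [0.0, -0.0, -1.0]]
wrist_force: [0.3, 0.5, 0.6]
gripper_width: 0.005
gripper_force: 0.3
```

```bash
python3 -c "
from h import *
st();knob()"
```

```text
7.4 tcp [0.5789 0.0075 0.2068] own [-0.0011  0.0054] F own [0.5 0.3 0.6] grip 0.004899496456263658
side [333.4 224. ] [331 219   6  11  49] [[-0.0011, -0.0355], [0.0107, -0.0225]]
```

Call:
play_rows:
  commands: "0.064 -0.154 0 0 0 0;0.064 -0.154 0 0 0 0;0.064 -0.154 0 0 0 0;0.064 -0.154 0 0 0 0;0.064 -0.154 0 0 0 0;0.064 -0.154 0 0 0 0;0.064 -0.154 0 0 0 0;0 0 0 0 0 0"

```text
time_s: 8.3
tcp_pos: [0.5924, -0.0249, 0.2069]
ee_rot: [[-0.925, -0.38, 0.0], [-0.38, 0.925, -0.0], [0.0, -0.0, -1.0]]
wrist_force: [-0.7, 1.7, -0.6]
gripper_width: 0.005
gripper_force: 0.7
```

```bash
python3 -c "
from h import *
st();knob('c')"
```

```text
8.3 tcp [ 0.5924 -0.0249  0.2069] own [-0.001  -0.0298] F own [ 0.   1.8 -0.6] grip 0.005005330300367572
side [326.1 219.2] [323 213   7  13  60] [[0.0005, -0.0683], [0.0123, -0.0549]]
```

View pics/sidec.png

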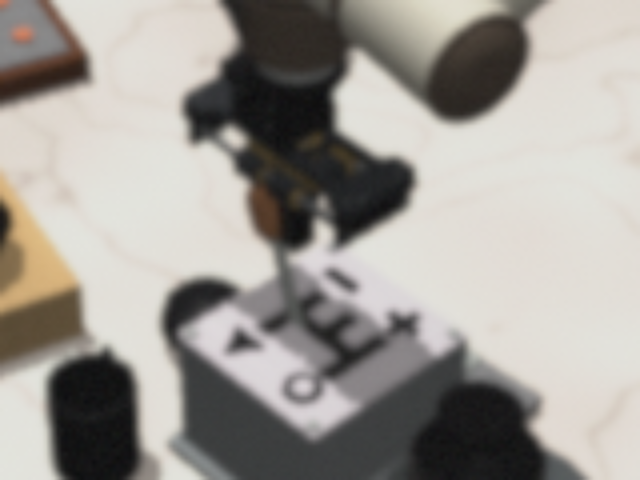

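The shaft is nearly at the right end of the channel. I'll push a few more millimetres and watch the force.

Call:
play_rows:
  commands: "0.05 -0.12 0 0 0 0;0.05 -0.12 0 0 0 0;0 0 0 0 0 0"

```text
time_s: 8.7
tcp_pos: [0.5952, -0.0316, 0.2068]
ee_rot: [[-0.925, -0.381, -0.0], [-0.381, 0.925, 0.0], [0.0, 0.0, -1.0]]
wrist_force: [-0.0, 2.3, -1.2]
gripper_width: 0.007
gripper_force: 1.1
```

```bash
python3 -c "
from h import *
st();knob()"
```

```text
8.7 tcp [ 0.5952 -0.0316  0.2068] own [-0.001 -0.037] F own [ 0.9  2.1 -1.2] grip 0.007022138916198602
side [324.5 218.4] [322 211   6  15  62] [[0.0012, -0.0749], [0.0129, -0.0614]]
```

Force is still only at friction level, so I'll nudge on until it meets the channel end.

Call:
play_rows:
  commands: "0.038 -0.092 0 0 0 0;0 0 0 0 0 0"

```text
time_s: 9.0
tcp_pos: [0.5963, -0.0341, 0.2068]
ee_rot: [[-0.925, -0.381, -0.0], [-0.381, 0.925, 0.0], [0.0, 0.0, -1.0]]
wrist_force: [-2.2, 3.3, -3.2]
gripper_width: 0.005
gripper_force: 1.5
```

```bash
python3 -c "
from h import *
st();knob()"
```

```text
9.0 tcp [ 0.5963 -0.0341  0.2068] own [-0.0009 -0.0398] F own [-0.8  3.9 -3.2] grip 0.005264591648565535
side [323.9 218.1] [321 211   7  14  64] [[0.0018, -0.0771], [0.0135, -0.0636]]
```

Call:
play_rows:
  commands: "-0.15 0.36 0 0 0 0;-0.3 0.72 0 0 0 0;-0.77 -0.318 0 0 0 0;-0.77 -0.318 0 0 0 0;-0.77 -0.318 0 0 0 0;0.28 -0.68 0 0 0 0;0.28 -0.68 0 0 0 0;0.28 -0.68 0 0 0 0;0 0 0 0 0 0"

```text
time_s: 10.0
tcp_pos: [0.5399, -0.0932, 0.2079]
ee_rot: [[-0.925, -0.379, 0.003], [-0.379, 0.925, -0.002], [-0.002, -0.002, -1.0]]
wrist_force: [-0.7, 0.4, 0.3]
gripper_width: 0.005
gripper_force: 0.0
```

```bash
python3 -c "
from h import *
st();knob('d')"
```

```text
10.0 tcp [ 0.5399 -0.0932  0.2079] own [-0.0756 -0.0729] F own [-0.5  0.6  0.3] grip 0.00498441923572159
top [334.  226.7] [328 222  13  10 102] [[0.0041, -0.0767], [0.0027, -0.076]]
side [325.  217.7] [320 212  10  13  96] [[-0.0021, -0.0765], [0.0097, -0.063]]
```

View pics/sided.png

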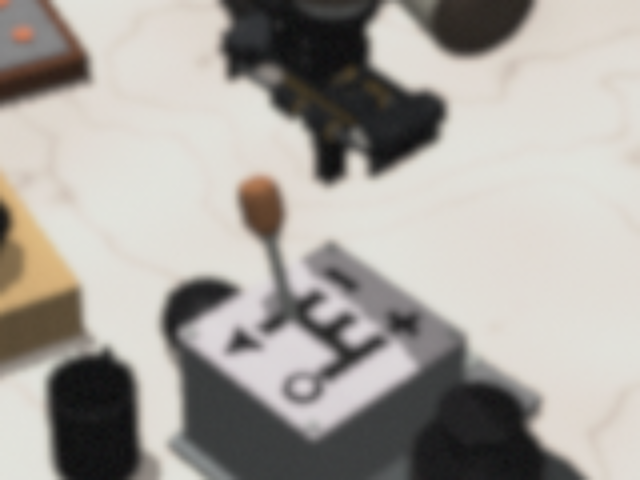

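The lever is in line with the triangle slot, at the right end of the channel, and clear of the fingers. Next I push it towards own +x.

Call:
play_rows:
  commands: "0.247 0.102 -0.1 0 0 0;0.247 0.102 -0.1 0 0 0;0.247 0.102 0 0 0 0;0.247 0.102 0 0 0 0;0.247 0.102 0 0 0 0;0.154 0.064 0 0 0 0;0.154 0.064 0 0 0 0;0.154 0.064 0 0 0 0;0.154 0.064 0 0 0 0;0.154 0.064 0 0 0 0;0.154 0.064 0 0 0 0;0 0 0 0 0 0"

```text
time_s: 11.3
tcp_pos: [0.6041, -0.0645, 0.2009]
ee_rot: [[-0.925, -0.381, 0.0], [-0.381, 0.925, 0.0], [-0.0, -0.0, -1.0]]
wrist_force: [-2.1, -0.6, 1.8]
gripper_width: 0.006
gripper_force: 1.1
```

```bash
python3 -c "
from h import *
st();knob()"
```

```text
11.3 tcp [ 0.6041 -0.0645  0.2009] own [-0.0053 -0.0709] F own [-2.2  0.3  1.8] grip 0.005919882538317378
side [320.8 220.6] [316 214  11  14 109] [[0.0172, -0.0745], [0.0287, -0.061]]
```

Call:
play_rows:
  commands: "0.154 0.064 0 0 0 0;0.154 0.064 0 0 0 0;0.154 0.064 0 0 0 0;0.154 0.064 0 0 0 0;0.154 0.064 0 0 0 0;0 0 0 0 0 0"

```text
time_s: 12.0
tcp_pos: [0.627, -0.0546, 0.2001]
ee_rot: [[-0.925, -0.381, -0.001], [-0.381, 0.925, 0.0], [0.001, 0.001, -1.0]]
wrist_force: [-3.2, -0.5, -1.5]
gripper_width: 0.008
gripper_force: 1.3
```

```bash
python3 -c "
from h import *
st();knob()"
```

```text
12.0 tcp [ 0.627  -0.0546  0.2001] own [ 0.0197 -0.0704] F own [-3.2  0.8 -1.5] grip 0.007975800056647202
side [315.  225.2] [309 219  12  14 110] [[0.0456, -0.0701], [0.0568, -0.0567]]
```

Next, push until the slot end resists.

Call:
play_rows:
  commands: "0.092 0.038 0 0 0 0;0.062 0.026 0 0 0 0;0 0 0 0 0 0"

```text
time_s: 12.4
tcp_pos: [0.6297, -0.0537, 0.2007]
ee_rot: [[-0.925, -0.381, -0.004], [-0.381, 0.925, -0.001], [0.004, 0.001, -1.0]]
wrist_force: [-7.2, -1.7, -1.1]
gripper_width: 0.005
gripper_force: 3.2
```

```bash
python3 -c "
from h import *
st();knob()"
```

```text
12.4 tcp [ 0.6297 -0.0537  0.2007] own [ 0.0225 -0.0706] F own [-7.3  1.2 -1.1] grip 0.004714214856879967
side [314.4 225.7] [309 220  12  13 109] [[0.0486, -0.0696], [0.0598, -0.0562]]
```

Call:
play_rows:
  commands: "0.092 0.038 0 0 0 0;0 0 0 0 0 0;0 0 0 0 0 0"

```text
time_s: 12.8
tcp_pos: [0.6303, -0.0534, 0.2005]
ee_rot: [[-0.925, -0.38, -0.009], [-0.38, 0.925, -0.002], [0.009, 0.002, -1.0]]
wrist_force: [-10.0, -3.2, 1.2]
gripper_width: 0.007
gripper_force: 5.4
```

```bash
python3 -c "
from h import *
st();knob()"
```

```text
12.8 tcp [ 0.6303 -0.0534  0.2005] own [ 0.0231 -0.0705] F own [-10.4   0.9   1.2] grip 0.006594404828700801
side [314.3 225.8] [309 220  11  13 107] [[0.049, -0.0694], [0.0602, -0.056]]
```

The lever has hit the end stop and is fully home. I'll back off along own -x, then raise.

Call:
play_rows:
  commands: "-0.25 -0.1 0 0 0 0;-0.6 -0.25 0 0 0 0;-0.9 -0.37 0 0 0 0;-0.9 -0.37 0 0 0 0;-0.5 -0.2 0.5 0 0 0;-0.5 -0.2 1 0 0 0;-0.5 -0.2 1 0 0 0;0 -0.5 1 0 0 0;0 -0.8 0.5 0 0 0;0 -0.8 0 0 0 0;0 -0.5 0 0 0 0;0 0 0 0 0 0;0 0 0 0 0 0"

```text
time_s: 14.2
tcp_pos: [0.5099, -0.1807, 0.3208]
ee_rot: [[-0.925, -0.38, 0.001], [-0.38, 0.925, 0.0], [-0.001, -0.0, -1.0]]
wrist_force: [-0.1, -0.1, 0.6]
gripper_width: 0.006
gripper_force: 0.0
```

```bash
python3 -c "
from h import *
st();knob('e')"
```

```text
14.2 tcp [ 0.5099 -0.1807  0.3208] own [-0.1367 -0.1424] F own [-0.1 -0.   0.6] grip 0.0055958174952721
top [326.6 208.3] [323 203   9  11  68] [[0.0527, -0.0773], [0.0506, -0.0766]]
side [313.6 225.9] [308 220  11  13  97] [[0.051, -0.0704], [0.0622, -0.057]]
```

View pics/sidee.png

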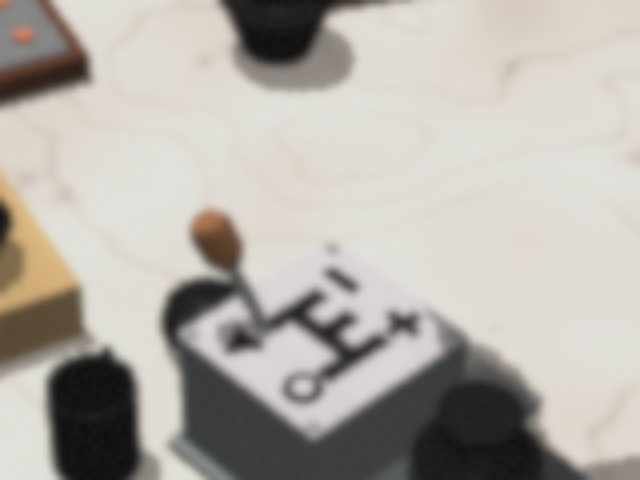

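The lever is at the end of the triangle slot (knob at own +0.051, -0.071) and the robot is clear.

```bash
python3 -c "
from station import r
print(r.finish_job())"
```

```text
the job is handed in; nothing more can be done
None
```

The lever is fully home in the triangle slot (far right), pushed with shut fingers at about 10 N at most; the arm is clear, I saw no pots or other loose things touched, and the job was handed in at about 14 s.

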